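Put the bench drive into third gear and start it

TASK

The small four-speed bench drive stands in second gear, its lever back in the near left slot of the H-shaped gate. With closed fingers, never taking the lever between them, push it forward to the middle, across to the right-hand lane and fully forward (away from you) into the third slot, without entering the first or fourth slot on the way. Then press the small flat start button right down and let it come back up; leave the mushroom stop button and the loose things round about alone.

Things in the scene. Friction and masses are not known exactly. Their poses are not given: they have to be found in the camera images.
- drive_unit: Bench drive, a bolted-down grey cast box 104 mm deep (x), 100 wide (y), 70 tall; a chuck sticks out on its right (to y = -82 mm). Origin: centre of its underside; x forward (away from its louvred front and roughly from the robot), y left, z up. The lever rises through an H-gate plate flush with its top: first gear far left, second near left, third far right (3 pips), fourth near right.
- gate_centre (a point): Middle of the aluminium H-gate plate at the top of the drive unit, 12 mm forward of the unit's centre, 70 mm above the bench. The lever's ball pivot lies 55 mm straight below it. The slots and the cross lane are 13 mm wide; the two lanes lie 19.4 mm apart.
- lever_knob (a point): Centre of the black ball knob (27 mm) on the steel gear lever (10 mm rod); z runs up the lever. 125 mm from the lever's pivot, about 140 mm above the bench. Friction: 3 to 4 N at the knob moves it, it stays where left and cannot be lifted. In the right lane the knob is 22 mm right of the gate's middle, in the left lane 22 mm left; fully in a slot 28 mm forward or back of it.
- selector (a joint): Lean of the lever forward (rad): 0 in the cross lane (neutral), +0.226 fully forward (first or third slot), -0.226 fully back (second or fourth). Starts in second, -0.226 to -0.14. Sideways it moves freely within 0.03 of 0; up to about 0.1 the slot corner guides it back to the middle when pushed across; beyond that the slot walls block it.
- selector_across (a joint): Lean of the lever sideways (rad): -0.176 in the left-hand lane, +0.176 in the right-hand lane. Starts in the left-hand lane.
- start_button (a joint): Travel of the start button (m): 0 up, 0.006 fully down; a spring that takes 5 N to press fully. The button is a flat plain metal disc 18 mm across in a round dark bezel 34 mm across.
- start_button_top (a point): Centre of the start button's top face, 82 mm above the bench, 33 mm in front of the unit's centre and 28 mm to its left or right (which side varies).
- stop_button (a joint): Travel of the stop button (m): 0 up, 0.006 fully down. Not to be pressed.
- stop_button_top (a point): Top of the stop button, a black domed mushroom head 30 mm across, 94 mm above the bench, on the other side of the front edge, 56 mm from the start button.
- loupe: Bystander: black eye loupe, 36 mm across, 31 mm tall, to the right of the unit. Origin: centre of its underside.
- wheel: Bystander: brass clock wheel 34 mm across lying flat at the front right of the bench.
- oil_cup: Bystander: small red-brown wooden cup, 30 mm across, 20 mm tall, in front of the long tool case.
- tweezers: Bystander: steel tweezers 116 mm long, lying in front of the long tool case.
- staking: Bystander: round grey staking block 42 mm across, 20 mm tall, behind the unit.
- dish: Bystander: shallow brass dish 45 mm across, at the right of the bench.
- watch: Bystander: pocket watch 64 mm long, lying on the tool case's lid (124 mm up).

How it is judged:
By the outcome, as a careful person would: the job done as asked, in the order asked, and still so for the second after the job is handed in, with the robot touching nothing.
It also fails if it takes over 54 s, if anything falls off the work surface, if the arm or the gripper's body presses on something with over 40 N, if the wrist force passes 120 N, or if a joint passes its speed limit or range.

ROBOT

A 7-joint arm with a two-finger parallel gripper is mounted at the origin on a cart in front of the work surface, level with it; the furniture and walls round the work are solid. World frame = base frame: x ahead of the robot, y to its left, z up, the work surface at z = 0. Lengths are in m, angles in rad, forces in N, time in s.
With the tool pointing down it reaches from about 0.4 to 0.85 m from the base axis. Payload 4.5 kg.
Tool frame: the origin (TCP) lies on the centre line of the jaws, within the pads' length; the fingertips stand 11 mm ahead of it and the grasp point (between the pads) lies 8 mm behind it; z points along the fingers, y is the line along which they close (so a half turn about z gives the same grasp; the last joint's range is limited). The gripper opens to 88 mm and grips with 3 to 60 N. Pads are 18 mm wide; open, the fingers measure 123 mm over their backs; the gripper's body (75 mm by 187 mm) begins 45 mm behind the grasp point.
Start: joints at [1.223, 0.689, -0.195, 1.565, 0.157, 0.902, -0.215], TCP at [0.233, -0.58, 0.25] pointing down, gripper open.
Joint ranges: [-3.01, 3.01], [-0.46, 2.08], [-1.47, 1.51], [0.13, 2.56], [-1, 4.14], [0.04, 2.09], [-2.66, 2.66]. Speed limits (rad/s): [2.57, 2.57, 3.14, 3.14, 3.14, 3.14, 3.14].

INTERFACE

Orientations are given as a unit quaternion [x, y, z, w].
In Python, from plant import * gives the robot as it stands. The module is installed in compiled form; this text tells all that it offers.
- The arm moves only by the tool send_rows, never from a script. Its argument "motion" is a list of rows, each an object of numbers: "x", "y", "z": the shift along the tool's x, y, z in cm; "rx", "ry", "rz": the turn, a rotation vector about the tool's x, y, z in rad; "jaw": the finger opening in cm, from 0 to 8.81. In form: [{"x": .., "y": .., "z": .., "rx": .., "ry": .., "rz": .., "jaw": ..}, ...]. A call has exactly 5 rows; each row shifts and turns the commanded pose from where the row before left it, along the tool's axes as they then stand; what a row does not reach is not made up. A row lasts 1/10 s, in which the tool goes at most 50 mm and 8.59 degrees, less where a joint would pass 70% of its speed; a pose out of reach is approached as far as the arm can. A call is refused whole if a number of a shift passes 5 or a number of a turn 0.15, either way. A call with a gripper value outside its range is refused whole. The fingers move at their own pace and stop on an object; "grip_force" is the grip in N (left out, the last holds). Time passes only in rows, so rows that do not move let the fingers close, or fill a call up. It gives the time, the measured TCP pose, the force, the opening and the grip force at its end, in the units of the state.
- get_state(): the state, without advancing time (a new reading comes with each control period).
- snapshot(name): name is "side" or "top"; returns a dict with "img" (480x640x3 uint8, red, green, blue), "vertical_fov" (degrees; the focal length in pixels is half the picture's height over the tangent of half this angle, whatever the lens; pixels are square), "cx", "cy" (the principal point, pixels), "extrinsics" (4x4, takes a point from camera to world coordinates). Camera axes: x right, y up, looking along -z (the intrinsics and any distortion apply to the point x, -y, -z); pixel columns grow to the right and rows downward; lengths in m; the calibration is good to about 2 mm. A picture is of the moment at which its call begins. There is no depth.
- finish_job(): hands the job in; it is judged then, once.
The state is a dict: "clock": time; "q": joint angles; "qd": joint speeds; "joint_torque": joint torques, N m; "tool_pos": TCP position; "eef_rot": TCP orientation; "contact_force": force on the tool from outside, world axes, zero at the start; "moment": the same for the moment, N m; "opening": opening from 0.0 (shut) to 1.0 (fully open); "finger_force": force on a finger pad.
Only numpy, scipy, OpenCV 4.12 (cv2) and the standard library are available. Lean on these libraries where they do the work, as an engineer would, in place of code of your own. Each camera call takes 0.05 s, during which the arm holds its last target. There are 200 camera calls.

## Working session

There is one attempt and no reset: what is moved stays moved. The work goes in short steps, Python scripts to look and compute and a tool call to move; the robot and the scene stay as the last step left them, time stands still between calls to the robot, and variables do not carry over. Pictures are saved under pics/ and viewed, at most 10 in all, crops included, and the job is handed in when it is done.

Besides the shell and the picture viewer there is one more tool, called after ">>>" by a JSON object that holds its "op" and its "data", one argument or row to a line. send_rows: Moves the arm, as the interface text tells. Its arguments: {"type":"object","properties":{"motion":{"type":"array"},"grip_force":{"type":"number"}},"required":["motion"]}

```bash
mkdir -p pics; cat > h.py <<'E'
from plant import *
import numpy as np, cv2
from scipy.spatial.transform import Rotation as R
def ray(s,u,v):
    f=240/np.tan(np.radians(s["vertical_fov"])/2)
    T=np.array(s["extrinsics"])
    return T[:3,3],T[:3,:3]@np.array([(u-s["cx"])/f,-(v-s["cy"])/f,-1])
def onz(s,u,v,z):
    o,d=ray(s,u,v); return o+d*(z-o[2])/d[2]
def proj(s,p):
    f=240/np.tan(np.radians(s["vertical_fov"])/2)
    T=np.array(s["extrinsics"]); c=T[:3,:3].T@(np.array(p)-T[:3,3])
    return s["cx"]-f*c[0]/c[2], s["cy"]+f*c[1]/c[2]
def save(s,n): cv2.imwrite("pics/"+n,s["img"][:,:,::-1])
E
python3 - <<'E'
from h import *
for n in("side","top"):
    s=snapshot(n); save(s,n+"0.png"); print({k:v for k,v in s.items() if k!="img"})
st=get_state();print(st)
E
```

```text
{'vertical_fov': 51.503057339393386, 'cx': 315.48871560307504, 'cy': 237.36430626112363, 'extrinsics': array([[-0.88203547,  0.27135084, -0.38520404,  0.17293868],
       [-0.47115798, -0.51635712,  0.71511221,  0.53119458],
       [-0.00485655,  0.8122463 ,  0.58329441,  0.58915721],
       [ 0.        ,  0.        ,  0.        ,  1.        ]])}
{'vertical_fov': 56.06136724040778, 'cx': 313.9710479685032, 'cy': 243.52540747863586, 'extrinsics': array([[ 0.01925143,  0.99014515, -0.13871543,  0.36764904],
       [-0.99979481,  0.01993936,  0.00357119, -0.06171516],
       [ 0.00630189,  0.13861822,  0.99032584,  0.94474648],
       [ 0.        ,  0.        ,  0.        ,  1.        ]])}
{'clock': 0.1, 'q': array([ 1.22278922,  0.68988432, -0.19450667,  1.56622057,  0.15729845,
        0.90254682, -0.21510272]), 'qd': array([-7.39901986e-04, -1.65441055e-03, -1.28250703e-03, -2.40051188e-03,
        1.88957667e-03, -6.94263485e-05,  2.21655874e-04]), 'joint_torque': array([-3.75366726e-03, -5.28495455e+01, -1.27161842e+00, -1.53835684e+01,
       -5.25177957e-02,  2.01499817e-03,  5.05458127e-05]), 'tool_pos': array([ 0.23261889, -0.57950062,  0.24900494]), 'eef_rot': array([ 9.81827166e-01,  1.89775447e-01, -2.24953817e-04, -8.03695710e-04]), 'contact_force': array([ 1.04560439, -0.15351415, -0.69216184]), 'moment': array([ 0.02348841, -0.03013569,  0.03126459]), 'finger_force': 0.0, 'opening': 0.9996849482235306}
```

View pics/side0.png

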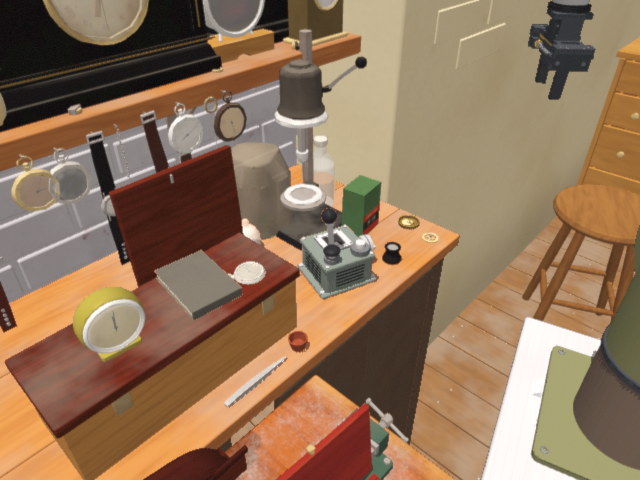

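View pics/top0.png

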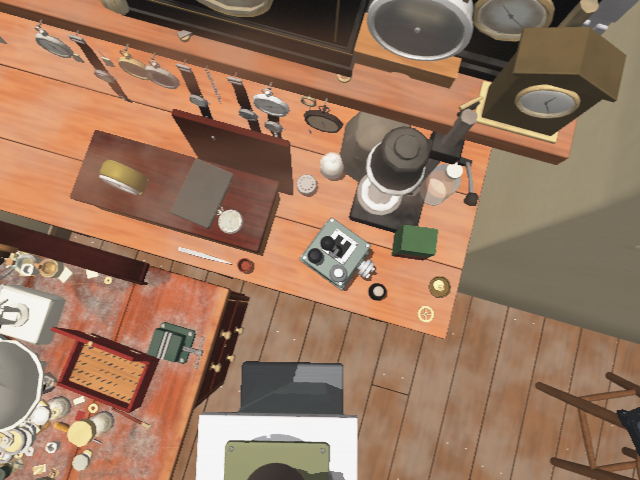

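The drive is at about (338,252) in top and (338,258) in side. The black mushroom is on its left, with the start button in front right, near the chuck. I'll enlarge both views.

```bash
python3 - <<'E'
from h import *
a=cv2.imread("pics/top0.png")[205:305,285:395]; b=cv2.imread("pics/side0.png")[195:305,285:395]
a=cv2.resize(a,(396,360),interpolation=2); b=cv2.resize(b,(396,396),interpolation=2)
c=np.zeros((396,792,3),np.uint8); c[:360,:396]=a; c[:,396:]=b
cv2.imwrite("pics/z.png",c)
E
```

```text
(no output)
```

View pics/z.png

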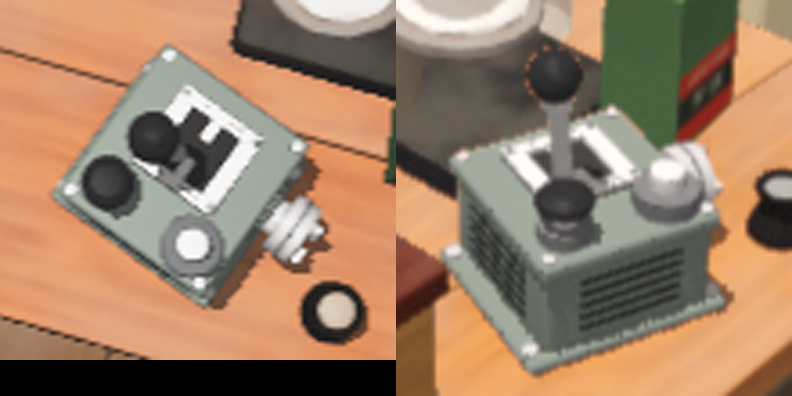

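The top crop shows the start disc at crop (193,244), stop at (110,184), knob at (155,137) and the plate's centre at about (198,150). In the side crop the knob is at (554,76), start at (668,170) and stop at (565,195).

```bash
cat >> h.py <<'E'
def tri(a,ua,b,ub):
    o1,d1=ray(a,*ua);o2,d2=ray(b,*ub)
    d1=d1/np.linalg.norm(d1);d2=d2/np.linalg.norm(d2)
    t=np.linalg.lstsq(np.c_[d1,-d2],o2-o1,rcond=None)[0]
    p,q=o1+t[0]*d1,o2+t[1]*d2
    return (p+q)/2,np.linalg.norm(p-q)
E
python3 - <<'E'
from h import *
np.set_printoptions(precision=4,suppress=True)
a=snapshot("top");b=snapshot("side")
T=lambda u,v:(u/3.6+285,v/3.6+205)
S=lambda u,v:((u-396)/3.6+285,v/3.6+195)
for n,t,s in(("start",(193,244),(666,168)),("stop",(110,184),(565,195)),("knob",(155,137),(554,76))):
    print(n,*tri(a,T(*t),b,S(*s)))
start=onz(a,*T(193,244),.082);stop=onz(a,*T(110,184),.090)
print(start,stop,np.linalg.norm((start-stop)[:2]))
for p in((168,54),(299,146),(200,284),(70,189)): print("bolt",onz(a,*T(*p),.07))
g=[onz(a,*T(*p),.07) for p in((186,87),(265,141),(211,212))]
print("plate",*g,"centre",(g[0]+g[2])/2)
print("knob@.138",onz(a,*T(155,137),.136))
y=start-stop; yaw=np.arctan2(-y[1],-y[0])-np.pi/2; print("yaw",yaw)
E
```

```text
start [ 0.4329 -0.113   0.0837] 0.0002806914455034547
stop [ 0.464  -0.0681  0.0865] 0.0009563769082934487
knob [ 0.4823 -0.0903  0.1344] 0.00042394779614041383
[ 0.4329 -0.1131  0.082 ] [ 0.4632 -0.0683  0.09  ] 0.05412634448730694
bolt [ 0.5378 -0.0989  0.07  ]
bolt [ 0.4883 -0.1709  0.07  ]
bolt [ 0.4123 -0.1178  0.07  ]
bolt [ 0.4623 -0.0468  0.07  ]
plate [ 0.5196 -0.109   0.07  ] [ 0.4907 -0.1524  0.07  ] [ 0.4513 -0.1234  0.07  ] centre [ 0.4855 -0.1162  0.07  ]
knob@.138 [ 0.4823 -0.0901  0.136 ]
yaw -0.5949150456709182
```

```bash
python3 - <<'E'
from h import *
np.set_printoptions(precision=4,suppress=True)
a=snapshot("top");b=snapshot("side")
g=np.array([.4857,-.1156]);f=np.array([.8225,-.5688]);l=np.array([.5688,.8225])
for n,t,s in(("press head ring front",(375,200),(302,122)),("head ring ctr",(395,170),(302,112)),("press table",(383,195),(303,196)),
  ("greenbox top near corner",(396,232),(345,185)),("lid right top corner",(291,146),(233,151)),("lid right bottom",(292,192),(243,240)),("watch",(230,221),(250,272)),("handle knob",(471,199),(361,62)),("case right front",(263,250),(298,270))):
    p,e=tri(a,t,b,s); d=p[:2]-g; print(n,p,round(e,3),"f,l",d@f,d@l)
E
```

```text
press head ring front [ 0.5474 -0.1512  0.2623] 0.031 f,l 0.07100926205960051 0.0058286704725997104
head ring ctr [ 0.5837 -0.1882  0.262 ] 0.003 f,l 0.1219450006673045 -0.003990289387753067
press table [ 0.589  -0.1967  0.0865] 0.006 f,l 0.13112343136043914 -0.00795090964793508
greenbox top near corner [ 0.5091 -0.2152  0.1232] 0.004 f,l 0.0759502188819002 -0.06861521278467365
lid right top corner [ 0.6194 -0.0256  0.251 ] 0.005 f,l 0.058761915019608285 0.1500373331576364
lid right bottom [ 0.5961 -0.0156  0.0924] 0.02 f,l 0.033924682347242656 0.14503487379599314
watch [0.5193 0.0895 0.1315] 0.002 f,l -0.0890663029770643 0.18782974537946373
handle knob [ 0.5199 -0.282   0.3319] 0.002 f,l 0.12277696978365621 -0.11743370874166013
case right front [0.4716 0.0306 0.1101] 0.002 f,l -0.09473655511671575 0.11220340333845223
```

>>> {"op": "send_rows", "data": {
  "motion": [
    {"rz": 0.141,"jaw": 0},
    {"rz": 0.141,"jaw": 0},
    {"rz": 0.141,"jaw": 0},
    {"rz": 0.141,"jaw": 0},
    {"rz": 0.141,"jaw": 0}
  ],
  "grip_force": 20
}}

```text
schema error: expected keys x, y, z, rx, ry, rz, jaw
```

>>> {"op": "send_rows", "data": {
  "motion": [
    {"rz": 0.141,"jaw": 0},
    {"rz": 0.141,"jaw": 0},
    {"jaw": 0},
    {"jaw": 0},
    {"jaw": 0}
  ]
}}

```text
schema error: expected keys x, y, z, rx, ry, rz, jaw
```

```bash
cat >> h.py <<'E'
np.set_printoptions(precision=4,suppress=True)
g=np.array([.4857,-.1156]);F=np.array([.8225,-.5688]);L=np.array([.5688,.8225])
def where():
    st=get_state(); d=st["tool_pos"][:2]-g
    M=R.from_quat(st["eef_rot"]).as_matrix()
    print("t",st["clock"],"f,l,z mm",np.r_[d@F,d@L,st["tool_pos"][2]]*1e3,"toolx yaw",np.arctan2(M[1,0],M[0,0]),"tilt",M[:,2],"F",st["contact_force"],"open",st["opening"])
    return st,M
def go(f,l,z):
    st,M=where(); p=np.r_[g+f/1e3*F+l/1e3*L,z/1e3]
    print("delta tool cm",M.T@(p-st["tool_pos"])*100)
E
python3 -c "
from h import *
go(-55,20,200)"
```

```text
t 0.3 f,l,z mm [  56.0403 -525.6877  249.4328] toolx yaw 0.3818602737051896 tilt [-0.0003  0.0005 -1.    ] F [-0.5769 -0.3216 -0.4892] open 0.9959683593806236
delta tool cm [ 39.4055 -39.3438   4.9647]
```

>>> {"op": "send_rows", "data": {
  "motion": [
    {"x": 0,"y": 0,"z": 0,"rx": 0,"ry": 0,"rz": 0.141,"jaw": 0},
    {"x": 0,"y": 0,"z": 0,"rx": 0,"ry": 0,"rz": 0.141,"jaw": 0},
    {"x": 0,"y": 0,"z": 0,"rx": 0,"ry": 0,"rz": 0.141,"jaw": 0},
    {"x": 0,"y": 0,"z": 0,"rx": 0,"ry": 0,"rz": 0.141,"jaw": 0},
    {"x": 0,"y": 0,"z": 0,"rx": 0,"ry": 0,"rz": 0.141,"jaw": 0}
  ],
  "grip_force": 20
}}

```text
clock: 0.8
tool_pos: [0.233, -0.5799, 0.2497]
eef_rot: [0.987, -0.164, 0.0, -0.0]
contact_force: [0.4, 0.5, 0.5]
opening: 0.57
finger_force: 0.0
```

>>> {"op": "send_rows", "data": {
  "motion": [
    {"x": 0,"y": 0,"z": 0,"rx": 0,"ry": 0,"rz": 0.141,"jaw": 0},
    {"x": 0,"y": 0,"z": 0,"rx": 0,"ry": 0,"rz": 0.141,"jaw": 0},
    {"x": 0,"y": 0,"z": 0,"rx": 0,"ry": 0,"rz": 0,"jaw": 0},
    {"x": 0,"y": 0,"z": 0,"rx": 0,"ry": 0,"rz": 0,"jaw": 0},
    {"x": 0,"y": 0,"z": 0,"rx": 0,"ry": 0,"rz": 0,"jaw": 0}
  ]
}}

```text
clock: 1.3
tool_pos: [0.2329, -0.58, 0.2497]
eef_rot: [0.955, -0.297, 0.0, -0.0]
contact_force: [-0.4, 0.2, 0.4]
opening: 0.119
finger_force: 0.0
```

```bash
python3 -c "
from h import *
go(-55,20,200)"
```

```text
t 1.3 f,l,z mm [  56.2118 -525.7247  249.6998] toolx yaw -0.6027823191991342 tilt [ 0.0002  0.0001 -1.    ] F [-0.4219  0.2173  0.3761] open 0.11877763713694313
delta tool cm [-10.9988 -54.5955   4.9789]
```

>>> {"op": "send_rows", "data": {
  "motion": [
    {"x": -2.2,"y": -3.9,"z": 0,"rx": 0,"ry": 0,"rz": 0,"jaw": 0},
    {"x": -2.2,"y": -3.9,"z": 0,"rx": 0,"ry": 0,"rz": 0,"jaw": 0},
    {"x": -2.2,"y": -3.9,"z": 0,"rx": 0,"ry": 0,"rz": 0,"jaw": 0},
    {"x": -2.2,"y": -3.9,"z": 0,"rx": 0,"ry": 0,"rz": 0,"jaw": 0},
    {"x": -2.2,"y": -3.9,"z": 0,"rx": 0,"ry": 0,"rz": 0,"jaw": 0}
  ]
}}

```text
clock: 1.8
tool_pos: [0.2534, -0.3555, 0.25]
eef_rot: [0.955, -0.297, 0.001, 0.0]
contact_force: [1.3, 0.3, 0.1]
opening: 0.008
finger_force: 0.0
```

>>> {"op": "send_rows", "data": {
  "motion": [
    {"x": 0,"y": -3.9,"z": 0,"rx": 0,"ry": 0,"rz": 0,"jaw": 0},
    {"x": 0,"y": -3.9,"z": 0,"rx": 0,"ry": 0,"rz": 0,"jaw": 0},
    {"x": 0,"y": -3.9,"z": 0,"rx": 0,"ry": 0,"rz": 0,"jaw": 0},
    {"x": 0,"y": -3.9,"z": 0,"rx": 0,"ry": 0,"rz": 0,"jaw": 0},
    {"x": 0,"y": -3.9,"z": 0,"rx": 0,"ry": 0,"rz": 0,"jaw": 0}
  ]
}}

```text
clock: 2.3
tool_pos: [0.3653, -0.1954, 0.25]
eef_rot: [0.955, -0.297, 0.0, -0.0]
contact_force: [-0.1, 0.6, -0.0]
opening: 0.003
finger_force: 0.0
```

>>> {"op": "send_rows", "data": {
  "motion": [
    {"x": 0,"y": -3.9,"z": 0,"rx": 0,"ry": 0,"rz": 0,"jaw": 0},
    {"x": 0,"y": -3.9,"z": 0,"rx": 0,"ry": 0,"rz": 0,"jaw": 0},
    {"x": 0,"y": -3.9,"z": 0,"rx": 0,"ry": 0,"rz": 0,"jaw": 0},
    {"x": 0,"y": -3.9,"z": 0,"rx": 0,"ry": 0,"rz": 0,"jaw": 0},
    {"x": 0,"y": 0,"z": 0,"rx": 0,"ry": 0,"rz": 0,"jaw": 0}
  ]
}}

```text
clock: 2.8
tool_pos: [0.4567, -0.063, 0.2498]
eef_rot: [0.956, -0.293, 0.001, -0.002]
contact_force: [-0.6, 0.1, 0.1]
opening: 0.006
finger_force: 0.0
```

```bash
python3 -c "
from h import *
go(-53,20,131)
a=snapshot('top');b=snapshot('side')
c=np.zeros((440,800,3),np.uint8)
c[:,:400]=cv2.resize(a['img'][190:310,285:395],(400,440),interpolation=2)
c[:,400:]=cv2.resize(b['img'][185:305,285:395],(400,440),interpolation=2)
cv2.imwrite('pics/z1.png',c[:,:,::-1])"
```

```text
t 2.8 f,l,z mm [-53.7625  26.7579 249.7604] toolx yaw -0.5938049782699337 tilt [ 0.0036  0.0026 -1.    ] F [-0.5665  0.0878  0.0972] open 0.006026837032254585
delta tool cm [ 0.0496  0.7258 11.8732]
```

View pics/z1.png

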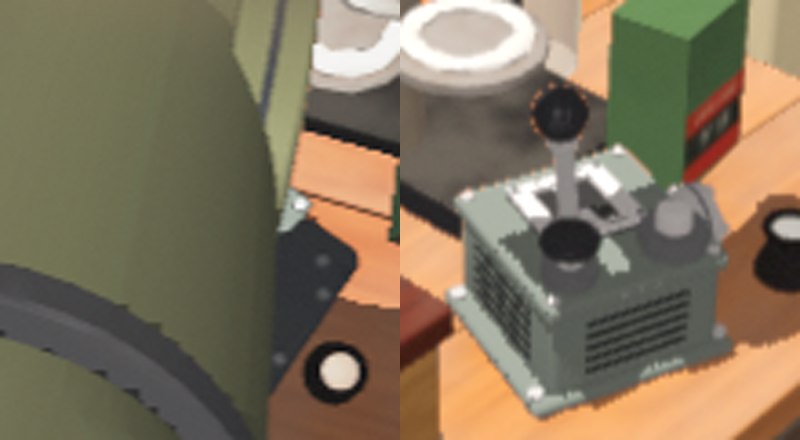

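The side crop shows the knob at (558,110), i.e. full-image (328.5,215), unmoved. The arm hides the unit in the top view, so I'll track with the side view. Descending behind the knob.

>>> {"op": "send_rows", "data": {
  "motion": [
    {"x": 0,"y": 0.3,"z": 3,"rx": 0,"ry": 0,"rz": 0,"jaw": 0},
    {"x": 0,"y": 0.3,"z": 3,"rx": 0,"ry": 0,"rz": 0,"jaw": 0},
    {"x": 0,"y": 0,"z": 3,"rx": 0,"ry": 0,"rz": 0,"jaw": 0},
    {"x": 0,"y": 0,"z": 2.5,"rx": 0,"ry": 0,"rz": 0,"jaw": 0},
    {"x": 0,"y": 0,"z": 0,"rx": 0,"ry": 0,"rz": 0,"jaw": 0}
  ]
}}

```text
clock: 3.4
tool_pos: [0.4471, -0.0748, 0.1328]
eef_rot: [0.954, -0.299, -0.003, 0.001]
contact_force: [0.4, 0.7, 1.0]
opening: 0.005
finger_force: 0.0
```

```bash
cat >> h.py <<'E'
def look(n):
    b=snapshot('side')
    cv2.imwrite('pics/'+n,cv2.resize(b['img'][150:290,270:400],(650,600) if 0 else (520,560),interpolation=2)[:,:,::-1])
    return b
def knob(b,u,v):
    o,d=ray(b,u,v); d=d/np.linalg.norm(d); P=np.r_[g,.015]; w=o-P
    B=w@d; C=w@w-.125**2; t=-B-np.sqrt(max(B*B-C,0)); q=o+t*d; e=q[:2]-g
    print("knob f,l,z",e@F*1e3,e@L*1e3,q[2]*1e3)
E
python3 -c "
from h import *
go(-45,20,131)
b=look('z2.png'); knob(b,328.9,216.1)"
```

```text
t 3.4 f,l,z mm [-54.9644  11.5765 132.7659] toolx yaw -0.6074474248442209 tilt [-0.0059  0.0001 -1.    ] F [0.4004 0.7179 0.9921] open 0.004871215163188716
delta tool cm [ 0.9951 -0.8454  0.1689]
knob f,l,z -20.347503180040015 20.413460101778387 136.6318327223015
```

View pics/z2.png

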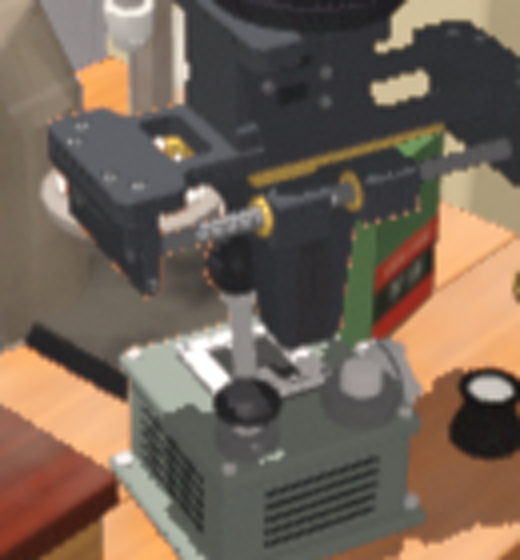

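The picture shows the closed fingers just behind and right of the knob at crop (235,262), clear of the stop. Aligning, then pushing forward.

>>> {"op": "send_rows", "data": {
  "motion": [
    {"x": 0,"y": -0.4,"z": 0.1,"rx": 0,"ry": 0,"rz": 0,"jaw": 0},
    {"x": 0,"y": -0.4,"z": 0.1,"rx": 0,"ry": 0,"rz": 0,"jaw": 0},
    {"x": 0.5,"y": 0,"z": 0,"rx": 0,"ry": 0,"rz": 0,"jaw": 0},
    {"x": 0.5,"y": 0,"z": 0,"rx": 0,"ry": 0,"rz": 0,"jaw": 0},
    {"x": 0,"y": 0,"z": 0,"rx": 0,"ry": 0,"rz": 0,"jaw": 0}
  ]
}}

```text
clock: 3.95
tool_pos: [0.4637, -0.0731, 0.1332]
eef_rot: [0.954, -0.298, 0.001, 0.0]
contact_force: [0.2, -0.1, 0.7]
opening: 0.001
finger_force: 0.0
```

>>> {"op": "send_rows", "data": {
  "motion": [
    {"x": 0.4,"y": 0,"z": 0,"rx": 0,"ry": 0,"rz": 0,"jaw": 0},
    {"x": 0.4,"y": 0,"z": 0,"rx": 0,"ry": 0,"rz": 0,"jaw": 0},
    {"x": 0.4,"y": 0,"z": 0,"rx": 0,"ry": 0,"rz": 0,"jaw": 0},
    {"x": 0.3,"y": 0,"z": 0,"rx": 0,"ry": 0,"rz": 0,"jaw": 0},
    {"x": 0,"y": 0,"z": 0,"rx": 0,"ry": 0,"rz": 0,"jaw": 0}
  ]
}}

```text
clock: 4.45
tool_pos: [0.4747, -0.0811, 0.1327]
eef_rot: [0.955, -0.298, -0.0, 0.0]
contact_force: [-2.1, 1.8, 3.0]
opening: 0.005
finger_force: 1.7
```

```bash
python3 -c "
from h import *
go(-24,20,131)
b=look('z3.png')
for f,l in((-17,20),(-8,21),(0,22),(8,22)):
    p=np.r_[g+f/1e3*F+l/1e3*L,.137]; u,v=proj(b,p); print(f,(u-270)*4,(v-150)*4)"
```

```text
t 4.45 f,l,z mm [-28.6419  22.0832 132.6643] toolx yaw -0.6053859391548767 tilt [-0.0004  0.     -1.    ] F [-2.1326  1.776   3.0441] open 0.005385141062964596
delta tool cm [0.4642 0.208  0.1663]
-17 232.6415186534855 259.49203347549974
-8 220.3094944959189 249.68960946084508
0 209.2662394008587 241.16288930537166
8 200.45339301088939 232.15948911483645
```

View pics/z3.png

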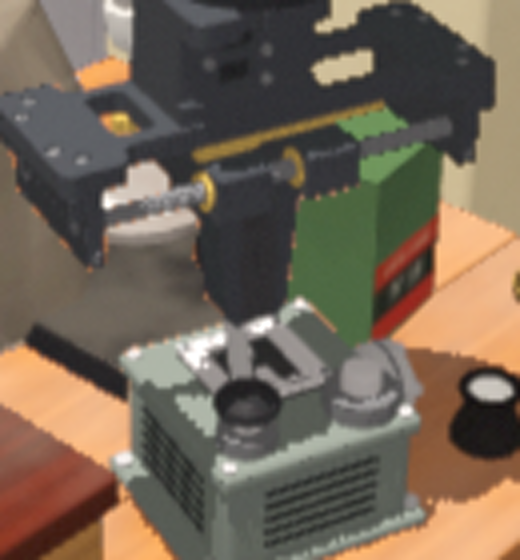

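The fingers now hide the knob and about 2.8 N resists, so contact is made at f = −29 mm. 6 mm more reaches neutral; then I'll back off and look.

>>> {"op": "send_rows", "data": {
  "motion": [
    {"x": 0.3,"y": 0,"z": 0,"rx": 0,"ry": 0,"rz": 0,"jaw": 0},
    {"x": 0.3,"y": 0,"z": 0,"rx": 0,"ry": 0,"rz": 0,"jaw": 0},
    {"x": 0,"y": 0,"z": 0,"rx": 0,"ry": 0,"rz": 0,"jaw": 0},
    {"x": 0,"y": 0,"z": 0,"rx": 0,"ry": 0,"rz": 0,"jaw": 0},
    {"x": 0,"y": 0,"z": 0,"rx": 0,"ry": 0,"rz": 0,"jaw": 0}
  ]
}}

```text
clock: 5.0
tool_pos: [0.48, -0.0847, 0.1327]
eef_rot: [0.955, -0.298, 0.0, 0.0]
contact_force: [-2.4, -0.3, 1.3]
opening: 0.006
finger_force: 1.1
```

>>> {"op": "send_rows", "data": {
  "motion": [
    {"x": -1,"y": 0,"z": 0,"rx": 0,"ry": 0,"rz": 0,"jaw": 0},
    {"x": -2,"y": 0,"z": 0,"rx": 0,"ry": 0,"rz": 0,"jaw": 0},
    {"x": 0,"y": 0,"z": -4,"rx": 0,"ry": 0,"rz": 0,"jaw": 0},
    {"x": 0,"y": 0,"z": -4,"rx": 0,"ry": 0,"rz": 0.15,"jaw": 0},
    {"x": 0,"y": 0,"z": 0,"rx": 0,"ry": 0,"rz": 0,"jaw": 0}
  ]
}}

```text
clock: 5.5
tool_pos: [0.458, -0.0678, 0.2165]
eef_rot: [0.929, -0.37, 0.005, -0.001]
contact_force: [0.8, 0.2, 0.1]
opening: 0.006
finger_force: 0.0
```

```bash
cat >> h.py <<'E'
def findknob(b,u0,v0,r=14):
    im=b['img'][int(v0)-r:int(v0)+r,int(u0)-r:int(u0)+r]
    m=(im.max(2)<75).astype(np.uint8)
    n,lab,stt,c=cv2.connectedComponentsWithStats(m)
    for i in range(1,n):
        if stt[i,4]>30:
            u,v=c[i]+[int(u0)-r,int(v0)-r]; print(stt[i],u,v); knob(b,u,v)
E
python3 -c "
from h import *
go(-4,60,200)
b=look('z4.png'); findknob(b,322,210)"
```

```text
t 5.5 f,l,z mm [-50.0198  23.5748 216.5204] toolx yaw -0.7583735895734678 tilt [ 0.0102 -0.0014 -0.9999] F [0.7972 0.2003 0.0542] open 0.005972606814073348
delta tool cm [ 3.9775 -4.2926  1.7112]
[  5   7  23  15 191] 324.26701570680626 211.0523560209424
knob f,l,z -5.150262364103127 21.026826529128204 138.1111934950674
```

View pics/z4.png

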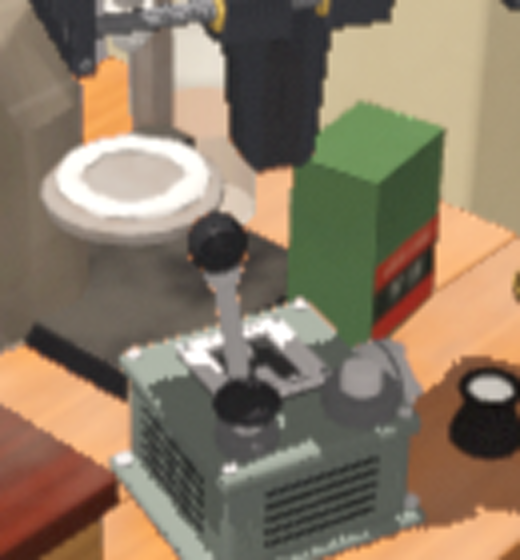

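The knob is at crop (218,242), near neutral in the left lane, where the lean is within tolerance. Next I'll turn the tool away from the case lid, then go round to the left of the knob.

>>> {"op": "send_rows", "data": {
  "motion": [
    {"x": 0,"y": 0,"z": 0,"rx": 0,"ry": 0,"rz": -0.15,"jaw": 0},
    {"x": 0,"y": 0,"z": 0,"rx": 0,"ry": 0,"rz": -0.15,"jaw": 0},
    {"x": 2.4,"y": -1.5,"z": 0,"rx": 0,"ry": 0,"rz": 0,"jaw": 0},
    {"x": 2.4,"y": -1.4,"z": 0,"rx": 0,"ry": 0,"rz": 0,"jaw": 0},
    {"x": 0,"y": 0,"z": 0,"rx": 0,"ry": 0,"rz": 0,"jaw": 0}
  ]
}}

```text
clock: 6.05
tool_pos: [0.5145, -0.0615, 0.2117]
eef_rot: [0.975, -0.224, 0.002, -0.001]
contact_force: [-1.0, -0.8, 0.3]
opening: 0.006
finger_force: 0.0
```

>>> {"op": "send_rows", "data": {
  "motion": [
    {"x": 0,"y": 0,"z": 0,"rx": 0,"ry": 0,"rz": 0,"jaw": 0},
    {"x": 0,"y": 0,"z": 0,"rx": 0,"ry": 0,"rz": 0,"jaw": 0},
    {"x": 0,"y": 0,"z": 0,"rx": 0,"ry": 0,"rz": 0,"jaw": 0},
    {"x": 0,"y": 0,"z": 0,"rx": 0,"ry": 0,"rz": 0,"jaw": 0},
    {"x": 0,"y": 0,"z": 0,"rx": 0,"ry": 0,"rz": 0,"jaw": 0}
  ]
}}

```text
clock: 6.55
tool_pos: [0.5106, -0.0624, 0.2128]
eef_rot: [0.974, -0.226, -0.0, 0.0]
contact_force: [0.4, 0.0, 0.2]
opening: 0.008
finger_force: 0.0
```

```bash
python3 -c "
from h import *
go(-6,60,131)
a=snapshot('top');b=snapshot('side')
c=np.zeros((480,800,3),np.uint8)
c[:,:400]=cv2.resize(a['img'][130:274,240:360],(400,480),interpolation=2)
c[:,400:]=cv2.resize(b['img'][120:288,220:360],(400,480),interpolation=2)
cv2.imwrite('pics/z5.png',c[:,:,::-1])"
```

```text
t 6.55 f,l,z mm [ -9.8055  57.872  212.8015] toolx yaw -0.45530880985438793 tilt [-0. -0. -1.] F [0.4423 0.0181 0.2073] open 0.008061655542618963
delta tool cm [ 0.4083 -0.1542  8.1801]
```

View pics/z5.png

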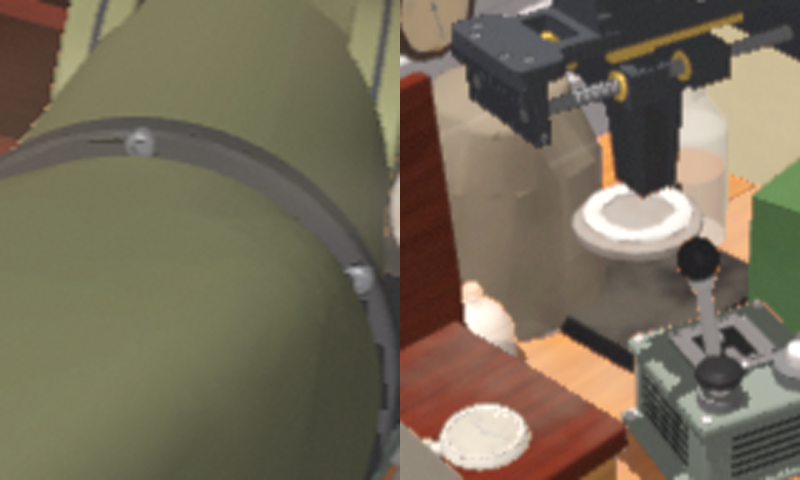

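The picture shows the fingers left of the knob, which is at crop (698,258), with the gripper's left end clear of the lid edge. Descending.

>>> {"op": "send_rows", "data": {
  "motion": [
    {"x": 0.3,"y": 0,"z": 1.5,"rx": 0,"ry": 0,"rz": 0,"jaw": 0},
    {"x": 0,"y": 0,"z": 1.5,"rx": 0,"ry": 0,"rz": 0,"jaw": 0},
    {"x": 0,"y": 0,"z": 1.5,"rx": 0,"ry": 0,"rz": 0,"jaw": 0},
    {"x": 0,"y": 0,"z": 0,"rx": 0,"ry": 0,"rz": 0,"jaw": 0},
    {"x": 0,"y": 0,"z": 0,"rx": 0,"ry": 0,"rz": 0,"jaw": 0}
  ]
}}

```text
clock: 7.15
tool_pos: [0.5136, -0.0638, 0.1679]
eef_rot: [0.974, -0.226, -0.0, 0.0]
contact_force: [0.2, 0.5, 0.5]
opening: 0.002
finger_force: 0.0
```

>>> {"op": "send_rows", "data": {
  "motion": [
    {"x": 0,"y": 0,"z": 1.5,"rx": 0,"ry": 0,"rz": 0,"jaw": 0},
    {"x": 0,"y": 0,"z": 1.5,"rx": 0,"ry": 0,"rz": 0,"jaw": 0},
    {"x": 0,"y": 0,"z": 0.6,"rx": 0,"ry": 0,"rz": 0,"jaw": 0},
    {"x": 0,"y": 0,"z": 0,"rx": 0,"ry": 0,"rz": 0,"jaw": 0},
    {"x": 0,"y": 0,"z": 0,"rx": 0,"ry": 0,"rz": 0,"jaw": 0}
  ]
}}

```text
clock: 7.65
tool_pos: [0.514, -0.0638, 0.1324]
eef_rot: [0.974, -0.226, 0.001, -0.0]
contact_force: [0.9, -0.4, 0.0]
opening: 0.005
finger_force: 0.0
```

```bash
python3 -c "
from h import *
go(-6,9,131)"
```

```text
t 7.65 f,l,z mm [ -6.163   58.713  132.4009] toolx yaw -0.4552799312212015 tilt [ 0.0011 -0.0002 -1.    ] F [ 0.9024 -0.4216  0.0191] open 0.004641535836719905
delta tool cm [-0.7257  4.918   0.1379]
```

>>> {"op": "send_rows", "data": {
  "motion": [
    {"x": -0.07,"y": 0.5,"z": 0,"rx": 0,"ry": 0,"rz": 0,"jaw": 0},
    {"x": -0.07,"y": 0.4,"z": 0,"rx": 0,"ry": 0,"rz": 0,"jaw": 0},
    {"x": -0.06,"y": 0.4,"z": 0,"rx": 0,"ry": 0,"rz": 0,"jaw": 0},
    {"x": -0.06,"y": 0.4,"z": 0,"rx": 0,"ry": 0,"rz": 0,"jaw": 0},
    {"x": 0,"y": 0,"z": 0,"rx": 0,"ry": 0,"rz": 0,"jaw": 0}
  ]
}}

```text
clock: 8.15
tool_pos: [0.5043, -0.0778, 0.1322]
eef_rot: [0.974, -0.226, 0.001, -0.0]
contact_force: [1.9, 2.9, 3.0]
opening: 0.002
finger_force: 1.7
```

```bash
python3 -c "
from h import *
go(-6,9,131)
b=look('z6.png')
for f,l in((0,22),(0,14),(0,6),(0,0)):
    p=np.r_[g+f/1e3*F+l/1e3*L,.139]; u,v=proj(b,p); print(f,l,(u-270)*4,(v-150)*4)"
```

```text
t 8.15 f,l,z mm [ -6.2118  41.6048 132.2001] toolx yaw -0.4552516965089673 tilt [ 0.0016  0.0003 -1.    ] F [1.9204 2.9037 2.9856] open 0.001695810245524148
delta tool cm [-0.4658  3.2271  0.1162]
0 22 209.28120199480168 237.15158037068886
0 14 226.03116313787746 232.4243286404669
0 6 242.6638419746937 227.73017686674348
0 0 255.0621236567572 224.23107629972242
```

View pics/z6.png

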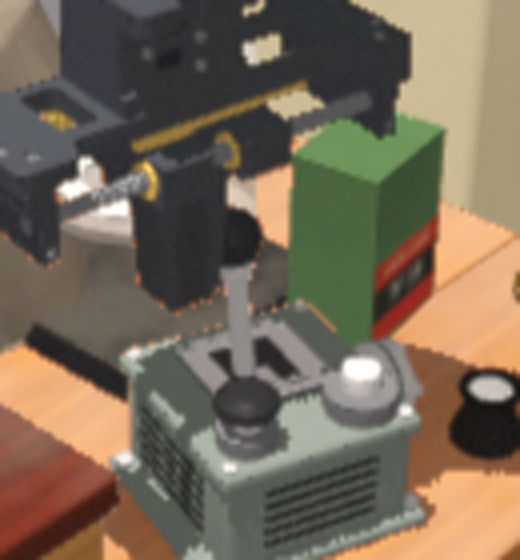

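The knob at crop (238,238) has moved about a third of the way across, with 3.4 N resisting. I'll keep going right.

>>> {"op": "send_rows", "data": {
  "motion": [
    {"x": -0.06,"y": 0.4,"z": 0,"rx": 0,"ry": 0,"rz": 0,"jaw": 0},
    {"x": -0.06,"y": 0.4,"z": 0,"rx": 0,"ry": 0,"rz": 0,"jaw": 0},
    {"x": -0.06,"y": 0.4,"z": 0,"rx": 0,"ry": 0,"rz": 0,"jaw": 0},
    {"x": -0.06,"y": 0.4,"z": 0,"rx": 0,"ry": 0,"rz": 0,"jaw": 0},
    {"x": -0.06,"y": 0.4,"z": 0,"rx": 0,"ry": 0,"rz": 0,"jaw": 0}
  ]
}}

```text
clock: 8.7
tool_pos: [0.4918, -0.0949, 0.1316]
eef_rot: [0.974, -0.226, -0.0, 0.0]
contact_force: [2.2, 2.7, 4.2]
opening: 0.004
finger_force: 1.9
```

>>> {"op": "send_rows", "data": {
  "motion": [
    {"x": -0.06,"y": 0.4,"z": 0,"rx": 0,"ry": 0,"rz": 0,"jaw": 0},
    {"x": -0.06,"y": 0.4,"z": 0,"rx": 0,"ry": 0,"rz": 0,"jaw": 0},
    {"x": -0.03,"y": 0.2,"z": 0,"rx": 0,"ry": 0,"rz": 0,"jaw": 0},
    {"x": 0,"y": 0,"z": 0,"rx": 0,"ry": 0,"rz": 0,"jaw": 0},
    {"x": 0,"y": 0,"z": 0,"rx": 0,"ry": 0,"rz": 0,"jaw": 0}
  ]
}}

```text
clock: 9.2
tool_pos: [0.4858, -0.1033, 0.1315]
eef_rot: [0.974, -0.226, -0.001, 0.0]
contact_force: [-0.6, 0.1, -0.3]
opening: 0.004
finger_force: 0.3
```

```bash
python3 -c "
from h import *
go(-6,9,131)
b=look('z7.png')
for f,l in((0,-14),(0,-22)):
    p=np.r_[g+f/1e3*F+l/1e3*L,.138]; u,v=proj(b,p); print(f,l,u,v)
findknob(b,u-3,v+2,12)"
```

```text
t 9.2 f,l,z mm [ -6.8993  10.1361 131.4549] toolx yaw -0.45584688029384984 tilt [-0.0015 -0.0006 -1.    ] F [-0.5955  0.0779 -0.2986] open 0.0038643684337990123
delta tool cm [0.0721 0.1256 0.0456]
0 -14 340.92051419780955 204.5318681374884
0 -22 344.97573046563787 203.38568084702564
[  0   0  23  24 434] 338.0184331797235 204.19354838709677
knob f,l,z 0.9081133290970793 -8.777599402390411 139.68813965043736
```

>>> {"op": "send_rows", "data": {
  "motion": [
    {"x": -0.03,"y": 0.2,"z": 0,"rx": 0,"ry": 0,"rz": 0,"jaw": 0},
    {"x": -0.03,"y": 0.2,"z": 0,"rx": 0,"ry": 0,"rz": 0,"jaw": 0},
    {"x": 0,"y": 0,"z": 0,"rx": 0,"ry": 0,"rz": 0,"jaw": 0},
    {"x": 0,"y": 0,"z": 0,"rx": 0,"ry": 0,"rz": 0,"jaw": 0},
    {"x": 0,"y": 0,"z": 0,"rx": 0,"ry": 0,"rz": 0,"jaw": 0}
  ]
}}

```text
clock: 9.75
tool_pos: [0.4841, -0.106, 0.1316]
eef_rot: [0.974, -0.226, -0.0, -0.0]
contact_force: [0.4, 2.5, -1.4]
opening: 0.006
finger_force: 1.2
```

```bash
python3 -c "
from h import *
where()"
```

```text
t 9.75 f,l,z mm [ -6.7576   6.9953 131.6209] toolx yaw -0.4550416826568152 tilt [-0.0003  0.0001 -1.    ] F [ 0.4206  2.5494 -1.4048] open 0.005534747658533861
```

>>> {"op": "send_rows", "data": {
  "motion": [
    {"x": 0,"y": -1,"z": 0,"rx": 0,"ry": 0,"rz": 0,"jaw": 0},
    {"x": 0,"y": -0.8,"z": 0,"rx": 0,"ry": 0,"rz": 0,"jaw": 0},
    {"x": 0,"y": 0,"z": -4,"rx": 0,"ry": 0,"rz": 0,"jaw": 0},
    {"x": 0,"y": 0,"z": -4,"rx": 0,"ry": 0,"rz": 0,"jaw": 0},
    {"x": 0,"y": 0,"z": 0,"rx": 0,"ry": 0,"rz": 0.15,"jaw": 0}
  ]
}}

```text
clock: 10.25
tool_pos: [0.4951, -0.0902, 0.216]
eef_rot: [0.954, -0.299, 0.004, -0.001]
contact_force: [0.5, -0.2, -1.1]
opening: 0.001
finger_force: 0.0
```

>>> {"op": "send_rows", "data": {
  "motion": [
    {"x": -2.2,"y": 2.2,"z": 0,"rx": 0,"ry": 0,"rz": 0,"jaw": 0},
    {"x": -2.2,"y": 2.2,"z": 0,"rx": 0,"ry": 0,"rz": 0,"jaw": 0},
    {"x": 0,"y": 0,"z": 0,"rx": 0,"ry": 0,"rz": 0,"jaw": 0},
    {"x": 0,"y": 0,"z": 0,"rx": 0,"ry": 0,"rz": 0,"jaw": 0},
    {"x": 0,"y": 0,"z": 0,"rx": 0,"ry": 0,"rz": 0,"jaw": 0}
  ]
}}

```text
clock: 10.75
tool_pos: [0.4323, -0.1008, 0.2119]
eef_rot: [0.955, -0.298, 0.001, -0.0]
contact_force: [0.1, 0.9, 0.0]
opening: 0.006
finger_force: 0.0
```

```bash
python3 -c "
from h import *
go(-50,-22,131)
b=look('z8.png')
findknob(b,343,205,14)"
```

```text
t 10.75 f,l,z mm [-52.3    -18.1767 211.8893] toolx yaw -0.6043238657367619 tilt [ 0.0018 -0.0003 -1.    ] F [0.053  0.9397 0.0283] open 0.0058215944098932906
delta tool cm [0.2166 0.389  8.089 ]
[ 10   7  14  14 158] 345.6898734177215 204.64556962025316
knob f,l,z -4.3312033156801 -20.904434804054752 138.16356348996968
[ 0 21  8  7 36] 331.8611111111111 214.44444444444446
knob f,l,z -19.543733524876657 14.392228633138256 137.62108144639683
```

The knob is a clean 14 px disc at (345.7,204.6): right lane, neutral. Descending behind it.

>>> {"op": "send_rows", "data": {
  "motion": [
    {"x": 0.2,"y": 0.4,"z": 3,"rx": 0,"ry": 0,"rz": 0,"jaw": 0},
    {"x": 0,"y": 0,"z": 3,"rx": 0,"ry": 0,"rz": 0,"jaw": 0},
    {"x": 0,"y": 0,"z": 2.1,"rx": 0,"ry": 0,"rz": 0,"jaw": 0},
    {"x": 0,"y": 0,"z": 0,"rx": 0,"ry": 0,"rz": 0,"jaw": 0},
    {"x": 0,"y": 0,"z": 0,"rx": 0,"ry": 0,"rz": 0,"jaw": 0}
  ]
}}

```text
clock: 11.3
tool_pos: [0.4309, -0.1054, 0.1307]
eef_rot: [0.955, -0.298, -0.0, 0.0]
contact_force: [-0.0, -1.0, -0.0]
opening: 0.009
finger_force: 0.0
```

>>> {"op": "send_rows", "data": {
  "motion": [
    {"x": 0.8,"y": 0,"z": 0,"rx": 0,"ry": 0,"rz": 0,"jaw": 0},
    {"x": 0.8,"y": 0,"z": 0,"rx": 0,"ry": 0,"rz": 0,"jaw": 0},
    {"x": 0.5,"y": 0,"z": 0,"rx": 0,"ry": 0,"rz": 0,"jaw": 0},
    {"x": 0.5,"y": 0,"z": 0,"rx": 0,"ry": 0,"rz": 0,"jaw": 0},
    {"x": 0.5,"y": 0,"z": 0,"rx": 0,"ry": 0,"rz": 0,"jaw": 0}
  ]
}}

```text
clock: 11.8
tool_pos: [0.4554, -0.1229, 0.1309]
eef_rot: [0.955, -0.298, -0.001, -0.0]
contact_force: [-2.7, 3.1, 1.7]
opening: 0.003
finger_force: 1.8
```

>>> {"op": "send_rows", "data": {
  "motion": [
    {"x": 0.5,"y": 0,"z": 0,"rx": 0,"ry": 0,"rz": 0,"jaw": 0},
    {"x": 0.5,"y": 0,"z": 0,"rx": 0,"ry": 0,"rz": 0,"jaw": 0},
    {"x": 0.5,"y": 0,"z": 0,"rx": 0,"ry": 0,"rz": 0,"jaw": 0},
    {"x": 0.4,"y": 0,"z": 0,"rx": 0,"ry": 0,"rz": 0,"jaw": 0},
    {"x": 0,"y": 0,"z": 0,"rx": 0,"ry": 0,"rz": 0,"jaw": 0}
  ]
}}

```text
clock: 12.3
tool_pos: [0.4718, -0.1344, 0.1305]
eef_rot: [0.955, -0.298, 0.0, 0.0]
contact_force: [-1.7, 1.9, 0.4]
opening: 0.007
finger_force: 1.1
```

```bash
python3 -c "
from h import *
where()"
```

```text
t 12.3 f,l,z mm [ -0.7856 -23.3723 130.4999] toolx yaw -0.6055352731768722 tilt [ 0.0001 -0.0003 -1.    ] F [-1.7432  1.8796  0.423 ] open 0.0073643963229898315
```

Moving well, about 6 mm to go. I'll push in small steps until the end stop resists.

>>> {"op": "send_rows", "data": {
  "motion": [
    {"x": 0.3,"y": 0,"z": 0,"rx": 0,"ry": 0,"rz": 0,"jaw": 0},
    {"x": 0.3,"y": 0,"z": 0,"rx": 0,"ry": 0,"rz": 0,"jaw": 0},
    {"x": 0.1,"y": 0,"z": 0,"rx": 0,"ry": 0,"rz": 0,"jaw": 0},
    {"x": 0,"y": 0,"z": 0,"rx": 0,"ry": 0,"rz": 0,"jaw": 0},
    {"x": 0,"y": 0,"z": 0,"rx": 0,"ry": 0,"rz": 0,"jaw": 0}
  ]
}}

```text
clock: 12.8
tool_pos: [0.4771, -0.1378, 0.1306]
eef_rot: [0.955, -0.298, -0.0, -0.0]
contact_force: [-2.3, 2.1, -3.3]
opening: 0.002
finger_force: 1.7
```

>>> {"op": "send_rows", "data": {
  "motion": [
    {"x": 0.15,"y": 0,"z": 0,"rx": 0,"ry": 0,"rz": 0,"jaw": 0},
    {"x": 0,"y": 0,"z": 0,"rx": 0,"ry": 0,"rz": 0,"jaw": 0},
    {"x": 0,"y": 0,"z": 0,"rx": 0,"ry": 0,"rz": 0,"jaw": 0},
    {"x": 0,"y": 0,"z": 0,"rx": 0,"ry": 0,"rz": 0,"jaw": 0},
    {"x": 0,"y": 0,"z": 0,"rx": 0,"ry": 0,"rz": 0,"jaw": 0}
  ]
}}

```text
clock: 13.3
tool_pos: [0.4784, -0.1387, 0.1307]
eef_rot: [0.955, -0.298, 0.0, -0.0]
contact_force: [-2.3, 2.5, -3.0]
opening: 0.004
finger_force: 1.8
```

```bash
python3 -c "
from h import *
where()"
```

```text
t 13.3 f,l,z mm [  7.1971 -23.1558 130.7363] toolx yaw -0.605102099772704 tilt [ 0.0001  0.     -1.    ] F [-2.2741  2.5391 -3.0413] open 0.004338143667180031
```

>>> {"op": "send_rows", "data": {
  "motion": [
    {"x": 0.15,"y": 0,"z": 0,"rx": 0,"ry": 0,"rz": 0,"jaw": 0},
    {"x": 0,"y": 0,"z": 0,"rx": 0,"ry": 0,"rz": 0,"jaw": 0},
    {"x": 0,"y": 0,"z": 0,"rx": 0,"ry": 0,"rz": 0,"jaw": 0},
    {"x": 0,"y": 0,"z": 0,"rx": 0,"ry": 0,"rz": 0,"jaw": 0},
    {"x": 0,"y": 0,"z": 0,"rx": 0,"ry": 0,"rz": 0,"jaw": 0}
  ]
}}

```text
clock: 13.8
tool_pos: [0.4792, -0.1393, 0.1306]
eef_rot: [0.955, -0.298, -0.001, -0.0]
contact_force: [-3.9, 3.9, -1.8]
opening: 0.006
finger_force: 2.6
```

>>> {"op": "send_rows", "data": {
  "motion": [
    {"x": 0.15,"y": 0,"z": 0,"rx": 0,"ry": 0,"rz": 0,"jaw": 0},
    {"x": 0,"y": 0,"z": 0,"rx": 0,"ry": 0,"rz": 0,"jaw": 0},
    {"x": 0,"y": 0,"z": 0,"rx": 0,"ry": 0,"rz": 0,"jaw": 0},
    {"x": 0,"y": 0,"z": 0,"rx": 0,"ry": 0,"rz": 0,"jaw": 0},
    {"x": 0,"y": 0,"z": 0,"rx": 0,"ry": 0,"rz": 0,"jaw": 0}
  ]
}}

```text
clock: 14.3
tool_pos: [0.4797, -0.1396, 0.1305]
eef_rot: [0.955, -0.298, -0.002, -0.0]
contact_force: [-4.7, 4.2, -1.0]
opening: 0.001
finger_force: 3.3
```

```bash
python3 -c "
from h import *
where()"
```

```text
t 14.3 f,l,z mm [  8.7021 -23.2083 130.5117] toolx yaw -0.6045679769822424 tilt [-0.0027  0.0014 -1.    ] F [-4.7087  4.1515 -1.0343] open 0.0011640434407352656
```

>>> {"op": "send_rows", "data": {
  "motion": [
    {"x": 0.2,"y": 0,"z": 0,"rx": 0,"ry": 0,"rz": 0,"jaw": 0},
    {"x": 0,"y": 0,"z": 0,"rx": 0,"ry": 0,"rz": 0,"jaw": 0},
    {"x": 0,"y": 0,"z": 0,"rx": 0,"ry": 0,"rz": 0,"jaw": 0},
    {"x": -1,"y": 0,"z": 0,"rx": 0,"ry": 0,"rz": 0,"jaw": 0},
    {"x": -2,"y": 0,"z": 0,"rx": 0,"ry": 0,"rz": 0,"jaw": 0}
  ]
}}

```text
clock: 14.8
tool_pos: [0.4611, -0.1266, 0.1314]
eef_rot: [0.954, -0.299, 0.004, 0.0]
contact_force: [0.7, -0.7, 0.6]
opening: 0.01
finger_force: 0.0
```

>>> {"op": "send_rows", "data": {
  "motion": [
    {"x": -2,"y": 0,"z": -2,"rx": 0,"ry": 0,"rz": 0,"jaw": 0},
    {"x": -0.6,"y": 0.5,"z": -3,"rx": 0,"ry": 0,"rz": 0,"jaw": 0},
    {"x": 0,"y": 0,"z": -3,"rx": 0,"ry": 0,"rz": 0,"jaw": 0},
    {"x": 0,"y": 0,"z": 0,"rx": 0,"ry": 0,"rz": 0,"jaw": 0},
    {"x": 0,"y": 0,"z": 0,"rx": 0,"ry": 0,"rz": 0,"jaw": 0}
  ]
}}

```text
clock: 15.3
tool_pos: [0.4356, -0.1149, 0.2117]
eef_rot: [0.954, -0.298, 0.003, 0.0]
contact_force: [-0.4, -0.1, 0.0]
opening: 0.006
finger_force: 0.0
```

```bash
python3 -c "
from h import *
go(-45,-28,100)
b=look('z9.png')
u,v=proj(b,np.r_[g+.028*F-.022*L,.136]);print(u,v)
findknob(b,u,v,14)"
```

```text
t 15.3 f,l,z mm [-41.5998 -27.9339 211.7267] toolx yaw -0.6060616664588733 tilt [ 0.0057 -0.0019 -1.    ] F [-0.4252 -0.057   0.0467] open 0.006173707677466934
delta tool cm [-0.4049  0.0259 11.1705]
336.9820539506088 196.91721087119134
[  9  10  13  13 136] 336.8897058823529 198.2058823529412
knob f,l,z 24.199992353593846 -19.68715756943168 136.04468110017166
```

View pics/z9.png

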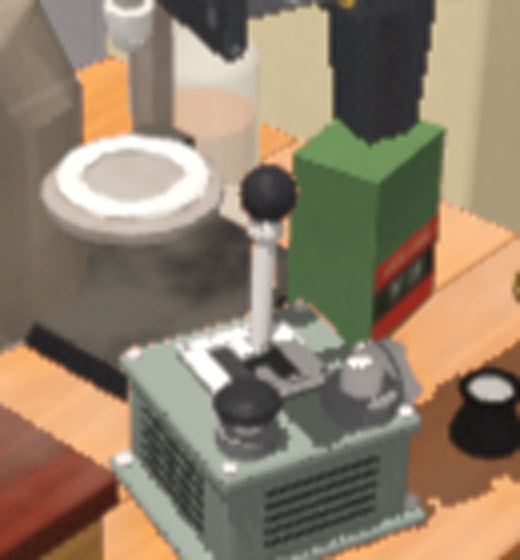

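The lever is fully forward in the third slot: knob at crop (268,193), f≈24+3 mm after removing the bias seen earlier. Now the start button, at crop (363,370).

>>> {"op": "send_rows", "data": {
  "motion": [
    {"x": -0.2,"y": 0,"z": 4,"rx": 0,"ry": 0,"rz": 0,"jaw": 0},
    {"x": 0,"y": 0,"z": 4,"rx": 0,"ry": 0,"rz": 0,"jaw": 0},
    {"x": 0,"y": 0,"z": 2.6,"rx": 0,"ry": 0,"rz": 0,"jaw": 0},
    {"x": 0,"y": 0,"z": 0,"rx": 0,"ry": 0,"rz": 0,"jaw": 0},
    {"x": 0,"y": 0,"z": 0,"rx": 0,"ry": 0,"rz": 0,"jaw": 0}
  ]
}}

```text
clock: 15.85
tool_pos: [0.4317, -0.113, 0.1042]
eef_rot: [0.954, -0.298, -0.001, 0.0]
contact_force: [0.6, 0.1, 0.4]
opening: 0.004
finger_force: 0.0
```

```bash
python3 -c "
from h import *
go(-45,-28,100)"
```

```text
t 15.85 f,l,z mm [-45.8681 -28.5969 104.2332] toolx yaw -0.6057291524436259 tilt [-0.0015  0.     -1.    ] F [0.594  0.1395 0.4379] open 0.0038370892621972935
delta tool cm [ 0.0871 -0.06    0.4232]
```

>>> {"op": "send_rows", "data": {
  "motion": [
    {"x": 0.08,"y": 0,"z": 0.5,"rx": 0,"ry": 0,"rz": 0,"jaw": 0},
    {"x": 0,"y": 0,"z": 0.5,"rx": 0,"ry": 0,"rz": 0,"jaw": 0},
    {"x": 0,"y": 0,"z": 0.3,"rx": 0,"ry": 0,"rz": 0,"jaw": 0},
    {"x": 0,"y": 0,"z": 0,"rx": 0,"ry": 0,"rz": 0,"jaw": 0},
    {"x": 0,"y": 0,"z": 0,"rx": 0,"ry": 0,"rz": 0,"jaw": 0}
  ]
}}

```text
clock: 16.35
tool_pos: [0.4338, -0.1137, 0.0922]
eef_rot: [0.955, -0.298, 0.001, 0.0]
contact_force: [2.0, -0.7, 4.5]
opening: 0.005
finger_force: 2.2
```

>>> {"op": "send_rows", "data": {
  "motion": [
    {"x": 0,"y": 0,"z": 0.2,"rx": 0,"ry": 0,"rz": 0,"jaw": 0},
    {"x": 0,"y": 0,"z": 0.2,"rx": 0,"ry": 0,"rz": 0,"jaw": 0},
    {"x": 0,"y": 0,"z": 0,"rx": 0,"ry": 0,"rz": 0,"jaw": 0},
    {"x": 0,"y": 0,"z": 0,"rx": 0,"ry": 0,"rz": 0,"jaw": 0},
    {"x": 0,"y": 0,"z": 0,"rx": 0,"ry": 0,"rz": 0,"jaw": 0}
  ]
}}

```text
clock: 16.85
tool_pos: [0.4338, -0.1137, 0.0908]
eef_rot: [0.954, -0.298, 0.003, -0.0]
contact_force: [-2.3, 0.4, 40.9]
opening: 0.004
finger_force: 20.4
```

```bash
python3 -c "
from h import *
where()"
```

```text
t 16.85 f,l,z mm [-43.7627 -27.8978  90.7756] toolx yaw -0.6057275630512153 tilt [ 0.0051 -0.0009 -1.    ] F [-2.3088  0.367  40.9226] open 0.0035075592849180483
```

40 N on the fingertips at tip z = 80 mm is either the button's bottom or the bezel. I'll ease up in steps and read the spring profile to tell which.

>>> {"op": "send_rows", "data": {
  "motion": [
    {"x": 0,"y": 0,"z": -0.4,"rx": 0,"ry": 0,"rz": 0,"jaw": 0},
    {"x": 0,"y": 0,"z": -0.05,"rx": 0,"ry": 0,"rz": 0,"jaw": 0},
    {"x": 0,"y": 0,"z": 0,"rx": 0,"ry": 0,"rz": 0,"jaw": 0},
    {"x": 0,"y": 0,"z": 0,"rx": 0,"ry": 0,"rz": 0,"jaw": 0},
    {"x": 0,"y": 0,"z": 0,"rx": 0,"ry": 0,"rz": 0,"jaw": 0}
  ]
}}

```text
clock: 17.35
tool_pos: [0.4332, -0.1133, 0.0921]
eef_rot: [0.955, -0.298, 0.001, -0.0]
contact_force: [1.9, -0.6, 4.7]
opening: 0.006
finger_force: 2.2
```

>>> {"op": "send_rows", "data": {
  "motion": [
    {"x": 0,"y": 0,"z": -0.15,"rx": 0,"ry": 0,"rz": 0,"jaw": 0},
    {"x": 0,"y": 0,"z": 0,"rx": 0,"ry": 0,"rz": 0,"jaw": 0},
    {"x": 0,"y": 0,"z": 0,"rx": 0,"ry": 0,"rz": 0,"jaw": 0},
    {"x": 0,"y": 0,"z": 0,"rx": 0,"ry": 0,"rz": 0,"jaw": 0},
    {"x": 0,"y": 0,"z": 0,"rx": 0,"ry": 0,"rz": 0,"jaw": 0}
  ]
}}

```text
clock: 17.85
tool_pos: [0.4325, -0.113, 0.0936]
eef_rot: [0.955, -0.298, -0.0, -0.0]
contact_force: [2.5, 0.1, 3.8]
opening: -0.0
finger_force: 1.8
```

>>> {"op": "send_rows", "data": {
  "motion": [
    {"x": 0,"y": 0,"z": -0.15,"rx": 0,"ry": 0,"rz": 0,"jaw": 0},
    {"x": 0,"y": 0,"z": 0,"rx": 0,"ry": 0,"rz": 0,"jaw": 0},
    {"x": 0,"y": 0,"z": 0,"rx": 0,"ry": 0,"rz": 0,"jaw": 0},
    {"x": 0,"y": 0,"z": 0,"rx": 0,"ry": 0,"rz": 0,"jaw": 0},
    {"x": 0,"y": 0,"z": 0,"rx": 0,"ry": 0,"rz": 0,"jaw": 0}
  ]
}}

```text
clock: 18.35
tool_pos: [0.4323, -0.113, 0.0952]
eef_rot: [0.955, -0.298, -0.0, -0.0]
contact_force: [1.4, 0.9, 2.7]
opening: 0.008
finger_force: 1.3
```

>>> {"op": "send_rows", "data": {
  "motion": [
    {"x": 0,"y": 0,"z": -0.2,"rx": 0,"ry": 0,"rz": 0,"jaw": 0},
    {"x": 0,"y": 0,"z": 0,"rx": 0,"ry": 0,"rz": 0,"jaw": 0},
    {"x": 0,"y": 0,"z": 0,"rx": 0,"ry": 0,"rz": 0,"jaw": 0},
    {"x": 0,"y": 0,"z": 0,"rx": 0,"ry": 0,"rz": 0,"jaw": 0},
    {"x": 0,"y": 0,"z": 0,"rx": 0,"ry": 0,"rz": 0,"jaw": 0}
  ]
}}

```text
clock: 18.85
tool_pos: [0.4321, -0.1131, 0.0971]
eef_rot: [0.955, -0.298, -0.001, 0.0]
contact_force: [0.8, 0.4, 1.4]
opening: 0.003
finger_force: 0.7
```

The profile runs linearly from about 1.4 N at z = 97 mm to about 5 N at 91 mm, which is 6 mm of travel and then solid. So the button was bottomed and is now back up. Retreating straight up.

>>> {"op": "send_rows", "data": {
  "motion": [
    {"x": 0,"y": 0,"z": -1,"rx": 0,"ry": 0,"rz": 0,"jaw": 0},
    {"x": 0,"y": 0,"z": -3,"rx": 0,"ry": 0,"rz": 0,"jaw": 0},
    {"x": 0,"y": 0,"z": -4,"rx": 0,"ry": 0,"rz": 0,"jaw": 0},
    {"x": 0,"y": 0,"z": -4,"rx": 0,"ry": 0,"rz": 0,"jaw": 0},
    {"x": 0,"y": 0,"z": 0,"rx": 0,"ry": 0,"rz": 0,"jaw": 0}
  ]
}}

```text
clock: 19.35
tool_pos: [0.4345, -0.1141, 0.2216]
eef_rot: [0.954, -0.298, 0.004, -0.0]
contact_force: [0.3, -0.5, -0.0]
opening: 0.008
finger_force: 0.0
```

>>> {"op": "send_rows", "data": {
  "motion": [
    {"x": 0,"y": 0,"z": 0,"rx": 0,"ry": 0,"rz": 0,"jaw": 0},
    {"x": 0,"y": 0,"z": 0,"rx": 0,"ry": 0,"rz": 0,"jaw": 0},
    {"x": 0,"y": 0,"z": 0,"rx": 0,"ry": 0,"rz": 0,"jaw": 0},
    {"x": 0,"y": 0,"z": 0,"rx": 0,"ry": 0,"rz": 0,"jaw": 0},
    {"x": 0,"y": 0,"z": 0,"rx": 0,"ry": 0,"rz": 0,"jaw": 0}
  ]
}}

```text
clock: 19.85
tool_pos: [0.4322, -0.1132, 0.2165]
eef_rot: [0.955, -0.298, -0.001, 0.0]
contact_force: [-0.1, 0.3, 0.5]
opening: 0.008
finger_force: 0.0
```

```bash
python3 -c "
from h import *
where()
b=snapshot('side')
findknob(b,337,197,14)
o=cv2.imread('pics/z9.png')[:,:,::-1]; n=cv2.resize(b['img'][150:290,270:400],(520,560),interpolation=2)
print('diff at start button',np.abs(o[345:420,325:405].astype(int)-n[345:420,325:405]).mean(),'stop',np.abs(o[370:450,210:285].astype(int)-n[370:450,210:285]).mean())"
```

```text
t 19.85 f,l,z mm [-45.3565 -28.4471 216.5366] toolx yaw -0.6052622823107522 tilt [-0.0017  0.0002 -1.    ] F [-0.1013  0.284   0.5253] open 0.007705196293476014
[  8   9  13  13 133] 336.9172932330827 198.2406015037594
knob f,l,z 24.008216244290345 -19.63414050862167 136.09147061337478
[ 0 23  9  5 35] 326.65714285714284 208.28571428571428
knob f,l,z -0.8782155417707072 14.18819516352144 139.18909724910588
diff at start button 7.970722222222222 stop 1.1818333333333333
```

```bash
python3 -c "
from plant import *
print(finish_job())"
```

```text
the job is handed in; nothing more can be done
None
```

The job is handed in at about 20 s on the robot clock: the lever is fully forward in third, the start button was pressed to its bottom and came back up by its force reading, and the stop button and loose things were not touched; peak force was about 41 N, on the fingertips as the button bottomed.

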